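# Make room in the glaze tray and stand the last bottle in it

## Robot

A 6-joint arm with a two-finger parallel gripper is mounted at the origin on the work surface. World frame = base frame: x ahead of the robot, y to its left, z up, the work surface at z = 0. Lengths are in m, angles in rad, forces in N, time in s.
With the tool pointing down it reaches from about 0.225 to 0.875 m from the base axis. Payload 3.4 kg.
Tool frame: the origin (TCP) lies at the very end of the fingers, on their centre line; the grasp point (between the pads) lies 19 mm behind it (manip.grasp_offset is the distance from the TCP to the grasp point, in m); x points along the fingers, y is the direction in which the jaws open and shut, and the axes are right-handed (so a half turn about x gives the same grasp; the last joint's range is limited). The gripper opens to 85 mm and grips with 20 to 120 N. Pads are 22 mm wide; open, the fingers measure 114 mm over their backs; the gripper's body (76 mm by 85 mm) begins 54 mm behind the grasp point. The pads swing forward as they close: fully open they stand 13 mm farther back than shut.
Start: joints at [-1.262, 0.276, 1.505, -0, 1.361, -0.121], TCP at [0.24, -0.523, 0.231] pointing down, gripper open.
Joint ranges: [-2.89, 2.89], [-0.75, 2.08], [0.22, 2.7], [-1.18, 4.32], [0.11, 2.71], [-2.7, 2.7]. Speed limits (rad/s): [2.57, 2.57, 3.14, 3.14, 3.14, 3.14].

## Interface

Orientations are given as a unit quaternion [w, x, y, z].
In Python, from rig import manip gives the robot as it stands.
- The arm moves only by the tool step_arm, never from a script. Its argument "increments" is a list of rows, each an object with "grip": the opening, from 0 (shut) to 1 (fully open); "delta_pos": the shift along the world's x, y, z in m, a list of three; "twist": the turn about the world's z in degrees. A call has 1 to 10 rows; each row shifts and turns the commanded pose from where the row before left it; what a row does not reach is not made up. A row lasts 1/12 s, in which the tool goes at most 41.7 mm and 7.16 degrees, less where a joint would pass 70% of its speed; a pose out of reach is approached as far as the arm can. A call with a gripper value outside its range is refused whole. The fingers move at their own pace and stop on an object; "force" is the grip in N (left out, the last holds). Time passes only in rows, so rows that do not move let the fingers close. It gives the time, the measured TCP pose, the force and the opening at its end, in the units of the state.
- manip.get_state(): the state, without advancing time (a new reading comes with each control period).
- manip.get_image(name): name is "side" or "top" or "wrist"; returns a dict with "img" (400x640x3 uint8, red, green, blue), "fx", "fy", "cx", "cy" (pixels), "rvec" (rotation vector, rad) and "tvec" (3), from world to camera coordinates, as OpenCV has them; the wrist camera has in their place "mount" (4x4, takes a point from camera to tool coordinates, whose origin is the TCP and whose axes are the tool frame's). Camera axes: x right, y down, z forward; pixel columns grow to the right and rows downward; lengths in m; the calibration is good to about 2 mm. A picture is of the moment at which its call begins: read the wrist's pose just before it. There is no depth.
- manip.sign_off(): hands the job in, once; it reports no verdict.
The state is a dict: "clock": time; "qpos": joint angles; "qd": joint speeds; "effort": joint torques, N m; "position": TCP position; "ee_rot": TCP orientation; "contact_force": force on the tool from outside, world axes, zero at the start; "moment": the same for the moment, N m; "width": finger opening in m.
Only numpy, scipy, OpenCV 4.12 (cv2) and the standard library are available. Lean on these libraries where they do the work, as an engineer would, in place of code of your own. Each camera call takes 0.05 s, during which the arm holds its last target. There are 200 camera calls.

## Task

The round terracotta tray has to hold all seven glaze bottles, but the six in it have drifted apart and leave no gap for the one still standing on the bench. Slide the bottles in the tray together, without lifting or tipping any of them, until there is room, then set the last bottle down in the gap (do not drop it) so that all seven stand upright on the tray's floor, one in the middle and six around it. Do not shift the brush pot or the brick.

Things in the scene. Friction and masses are not known exactly. Their poses are not given: they have to be found in the camera images.
- tray: round terracotta tray, fixed to the bench; inside 198 mm across, flat floor 6 mm above the bench, upright rim 8 mm thick with its top 22 mm above the bench (outside 214 mm across); origin at the centre of its underside, z up, x along the middle row of bottles. Packed, the bottles stand in three rows along x: two at y about +61 mm, three at y 0, two at y about -61 mm
- row_1: bottle of the middle row, loose in the tray, on its -x side, 34 to 52 mm from the centre at the start; white, 0.13 to 0.25 kg; body 60 mm across and 46 mm high (56 mm across at the foot), shoulder up to 51.5 mm, black screw cap 28 mm across from there to 78 mm; origin at the centre of its underside, z up its axis. All seven bottles are alike; friction 0.5 to 0.7: one tips if pushed much above half its body's height
- row_2: bottle of the middle row, loose in the tray, on the tray's +x side, 28 to 48 mm from the centre at the start; the middle row can slide along the tray's x between the four side bottles; same shape as row_1
- side_1: bottle against the rim at about (+31, +61) mm in the tray's frame, loose; same shape as row_1
- side_2: bottle against the rim at about (-31, +61) mm in the tray's frame, loose; same shape as row_1
- side_3: bottle against the rim at about (-31, -61) mm in the tray's frame, loose; same shape as row_1
- side_4: bottle against the rim at about (+31, -61) mm in the tray's frame, loose; same shape as row_1
- spare: the seventh bottle, loose on the bench to the left or right of the tray; same shape as row_1
- brush_pot: white pot 80 mm across and 92 mm high with brushes standing in it, 200 mm high in all; loose, on the other side of the tray from the spare bottle; origin at the centre of its underside; to be left alone
- firebrick: cut pale yellow kiln brick, 114 x 75 x 62 mm, loose, beyond the tray to the right; origin at the centre of its underside; to be left alone
Things that resemble listed ones, but are neither listed nor needed, are in the scene too. What is shaped like the spare but blue is not meant.

How it is judged:
By the outcome, as a careful person would: the job done as asked, in the order asked, and still so for the second after the job is handed in, with the robot touching nothing.
It also fails if it takes over 56 s, if anything falls off the work surface, if the arm or the gripper's body presses on something with over 40 N, if the wrist force passes 120 N, or if a joint passes its speed limit or range.

## Working session

There is one attempt and no reset: what is moved stays moved. The work goes in short steps, Python scripts to look and compute and a tool call to move; the robot and the scene stay as the last step left them, time stands still between calls to the robot, and variables do not carry over. Pictures are saved under pics/ and viewed, about 8 in all and at most 12, crops included, and the job is handed in when it is done.

Besides the shell and the picture viewer there is one more tool, called as name([rows], argument=value, ...), one row to a line, values as JSON. step_arm: Moves the arm, as the interface text tells. Its arguments: {"type":"object","properties":{"increments":{"type":"array"},"force":{"type":"number"}},"required":["increments"]}

```bash
mkdir -p pics; ls; cat > h.py <<'E'
import numpy as np, cv2
from rig import manip
def snap(n,f):
    d=manip.get_image(n); cv2.imwrite('pics/'+f,cv2.cvtColor(d['img'],cv2.COLOR_RGB2BGR)); return d
def ray(d,u,v,z):
    R=cv2.Rodrigues(np.array(d['rvec'],float))[0]; t=np.array(d['tvec'],float).ravel()
    c=-R.T@t; r=R.T@np.array([(u-d['cx'])/d['fx'],(v-d['cy'])/d['fy'],1.]); return c+r*(z-c[2])/r[2]
E
python3 - <<'E'
from h import *
import pickle
for n in('top','side'):
    d=snap(n,n+'1.png'); pickle.dump(d,open(n+'1.pkl','wb'))
    R=cv2.Rodrigues(np.array(d['rvec'],float))[0]; print(n,d['fx'],-R.T@np.array(d['tvec']).ravel())
print(manip.get_state())
E
```

```text
pics
top 443.2540944235675 [0.45345756 0.02276488 1.31456168]
side 452.8183005595521 [0.55935778 0.8990887  0.55411049]
{'clock': 0.1, 'qpos': array([-1.26200548e+00,  2.76517601e-01,  1.50601333e+00,  5.97568198e-06,
        1.36067351e+00, -1.21022269e-01]), 'qd': array([-0.00060382, -0.00219474, -0.00326387,  0.00139995,  0.0006912 ,
       -0.0004189 ]), 'effort': array([ 7.39165007e-04, -4.17701197e+01, -2.46405941e+01, -2.78974594e-04,
        5.85688758e-03,  6.74289893e-06]), 'position': array([ 0.23944603, -0.52226035,  0.23053156]), 'ee_rot': array([-0.15022684, -0.69078923, -0.15136191,  0.69089196]), 'contact_force': array([ 0.0105272 , -0.68294432, -0.12376242]), 'moment': array([-0.01105328,  0.09779804,  0.01195927]), 'width': 0.08515266346831282}
```

View pics/top1.png

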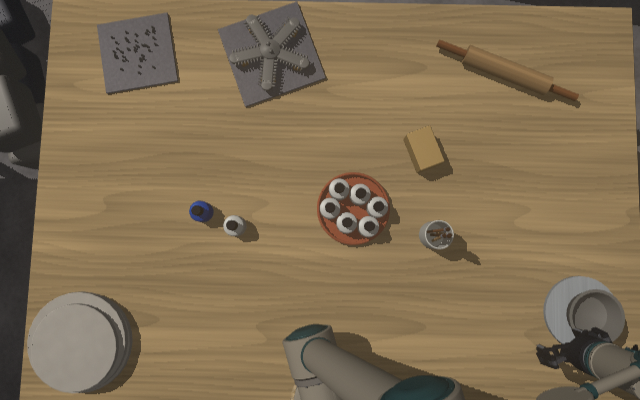

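View pics/side1.png

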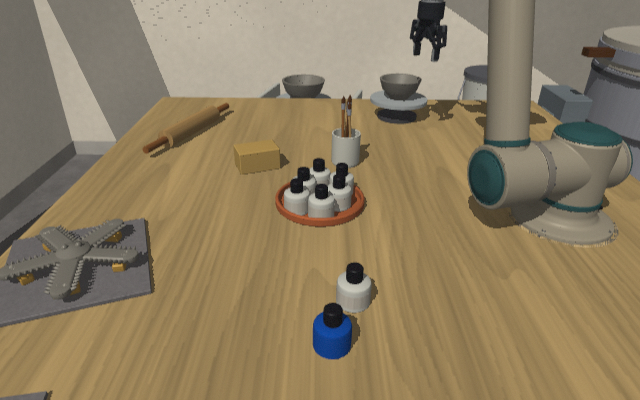

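The top view shows the tray at about (354,209) with six white bottles. A white bottle stands at (234,225), a blue one at (201,211), the brush pot at (437,235) and the brick at (426,148). Two things could be the spare: the white one (234,225) and the blue one (201,211). The white one fits, because blue is excluded. I'll check it in an enlarged crop.

```bash
cat >> h.py <<'E'
def caps(d,box=(180,160,460,260)):
    """black cap blobs in top view -> centroid, world xy at cap top (0.078)"""
    x0,y0,x1,y1=box
    g=d['img'][y0:y1,x0:x1].astype(np.uint8); g=cv2.resize(g,None,fx=6,fy=6,interpolation=cv2.INTER_CUBIC)
    m=(g.max(2)<75).astype(np.uint8)
    n,l,s,c=cv2.connectedComponentsWithStats(m); out=[]
    for i in range(1,n):
        if 1000<s[i,4]<9000:
            u,v=(c[i]+.5)/6-.5+[x0,y0]; out.append((u,v,s[i,4]/36,*ray(d,u,v,0.076)[:2]))
    return out
def tray(d,z=0.022,box=(300,160,410,260)):
    x0,y0,x1,y1=box
    h=cv2.cvtColor(d['img'],cv2.COLOR_RGB2HSV)[y0:y1,x0:x1]
    m=((h[...,0]<9)&(h[...,1]>130)&(h[...,2]>60)).astype(np.uint8)
    cs,_=cv2.findContours(m,cv2.RETR_EXTERNAL,cv2.CHAIN_APPROX_NONE)
    p=cv2.convexHull(max(cs,key=cv2.contourArea)).reshape(-1,2)+[x0,y0]
    w=np.array([ray(d,u,v,z)[:2] for u,v in p]).astype(np.float32)
    (e,r,a)=cv2.fitEllipse(w); return e,r
E
python3 - <<'E'
from h import *
import pickle
d=pickle.load(open('top1.pkl','rb'))
t=tray(d);print('tray',t)
for c in caps(d): print(np.round(c,3), np.round((np.array(c[3:])-t[0])*1000,1))
print('pot',ray(d,436,233,.092),'brick',ray(d,424,147,.062))
g=cv2.cvtColor(d['img'],cv2.COLOR_RGB2BGR)[160:265,180:460]
cv2.imwrite('pics/crop1.png',cv2.resize(g,None,fx=2.8,fy=2.8,interpolation=cv2.INTER_CUBIC))
E
```

```text
Traceback (most recent call last):
  File "h.py", line 25, in tray
    (e,r,a)=cv2.fitEllipse(w); return e,r
            ~~~~~~~~~~~~~~^^^
cv2.error: OpenCV(4.12.0) /io/opencv/modules/imgproc/src/shapedescr.cpp:361: error: (-201:Incorrect size of input array) There should be at least 5 points to fit the ellipse in function 'fitEllipseNoDirect'
```

```bash
sed -i "s/    cs,_=cv2.findContours.*/    p=cv2.convexHull(np.argwhere(m)[:,::-1].astype(np.int32)).reshape(-1,2)+[x0,y0]/; /p=cv2.convexHull(max/d; s/h\[...,0\]<9/(h[...,0]<10)|(h[...,0]>172)/; s/m=((h/m=(((h/; s/>172)&/>172))\&/; s/m=(((h\[...,0\]<10)|(h\[...,0\]>172))/m=(((h[...,0]<10)|(h[...,0]>172))/" h.py; grep -n "m=((" h.py
cat > m.py <<'E'
from h import *
import pickle
d=pickle.load(open('top1.pkl','rb'))
h=cv2.cvtColor(d['img'],cv2.COLOR_RGB2HSV)
print(h[209,318:324].tolist(), h[209,300].tolist())
t=tray(d);print('tray',t)
for c in caps(d): print(np.round(c,3), np.round((np.array(c[3:])-t[0])*1000,1))
print('pot',ray(d,436,233,.092),'brick',ray(d,424,147,.062))
g=cv2.cvtColor(d['img'],cv2.COLOR_RGB2BGR)[160:265,180:460]
cv2.imwrite('pics/crop1.png',cv2.resize(g,None,fx=2.8,fy=2.8,interpolation=cv2.INTER_CUBIC))
E
python3 m.py
```

```text
21:    m=(((h[...,0]<10)|(h[...,0]>172))&(h[...,1]>130)&(h[...,2]>60)).astype(np.uint8)
[[9, 151, 140], [11, 93, 96], [22, 22, 175], [19, 19, 187], [23, 18, 188], [20, 17, 184]] [18, 102, 153]
tray ((0.5535790920257568, -0.04951828718185425), (0.20689114928245544, 0.2085942029953003))
[ 3.39273e+02  1.87756e+02  7.72220e+01  6.05000e-01 -8.00000e-03] [51.8 41.5]
[ 3.60628e+02  1.93005e+02  8.11670e+01  5.92000e-01 -6.80000e-02] [ 38.4 -18.8]
[ 3.78397e+02  2.06252e+02  8.21390e+01  5.56000e-01 -1.19000e-01] [  2.4 -69.1]
[203.156 212.421 247.333   0.526   0.372] [-27.1 421.8]
[3.29892e+02 2.07324e+02 7.60560e+01 5.50000e-01 1.70000e-02] [-4.  66.5]
[ 3.47053e+02  2.22196e+02  7.56670e+01  5.09000e-01 -3.20000e-02] [-44.5  17.6]
[231.833 225.063  85.889   0.493   0.29 ] [-60.5 339.6]
[ 3.69247e+02  2.25974e+02  8.04720e+01  5.00000e-01 -9.40000e-02] [-53.4 -44.4]
[ 4.33461e+02  2.33184e+02  4.52220e+01  4.85000e-01 -2.73000e-01] [ -69.  -223.1]
[ 4.46924e+02  2.35891e+02  3.29440e+01  4.78000e-01 -3.10000e-01] [ -75.6 -260.4]
pot [ 0.48486577 -0.27574748  0.092     ] brick [ 0.73045366 -0.24818518  0.062     ]
```

```bash
sed -n 18,30p h.py
```

```text
def tray(d,z=0.022,box=(300,160,410,260)):
    x0,y0,x1,y1=box
    h=cv2.cvtColor(d['img'],cv2.COLOR_RGB2HSV)[y0:y1,x0:x1]
    m=(((h[...,0]<10)|(h[...,0]>172))&(h[...,1]>130)&(h[...,2]>60)).astype(np.uint8)
    p=cv2.convexHull(np.argwhere(m)[:,::-1].astype(np.int32)).reshape(-1,2)+[x0,y0]
    w=np.array([ray(d,u,v,z)[:2] for u,v in p]).astype(np.float32)
    (e,r,a)=cv2.fitEllipse(w); return e,r
```

```bash
cat >> h.py <<'E'
from scipy.spatial.transform import Rotation as Ro
def st():
    s=manip.get_state(); q=s['ee_rot']; R=Ro.from_quat([q[1],q[2],q[3],q[0]]).as_matrix()
    print('t',round(s['clock'],2),'pos',np.round(s['position'],4),'toolx',np.round(R[:,0],3),'jaw deg',np.degrees(np.arctan2(R[1,1],R[0,1])).round(1),'F',np.round(s['contact_force'],1),'w',round(s['width'],4),'q',np.round(s['qpos'],2)); return s,R
E
python3 -c "from h import *;st()"
```

```text
t 0.1 pos [ 0.2394 -0.5223  0.2305] toolx [-0.     0.002 -1.   ] jaw deg -65.4 F [ 0.  -0.7 -0.1] w 0.0852 q [-1.26  0.28  1.51  0.    1.36 -0.12]
```

View pics/crop1.png

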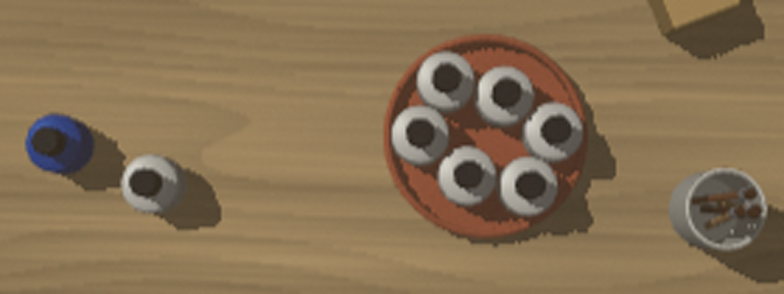

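The crop confirms it: the spare is the white bottle at crop (150,183), which is (234,225) in the full picture, and the blue one is at crop (58,143). The row bottles are at crop (470,177) and (506,94), with the gap between them over the tray's centre. I'm moving over the tray now, well above the brushes.

step_arm([
  {"grip": 0, "delta_pos": [0, 0, 0.04], "twist": 0},
  {"grip": 0, "delta_pos": [0, 0, 0.04], "twist": 6},
  {"grip": 0, "delta_pos": [0, 0, 0.03], "twist": 6},
  {"grip": 0, "delta_pos": [0.015, 0.023, 0], "twist": 6.6},
  {"grip": 0, "delta_pos": [0.0175, 0.0265, 0], "twist": 6.6},
  {"grip": 0, "delta_pos": [0.0175, 0.0265, 0], "twist": 6.6},
  {"grip": 0, "delta_pos": [0.0175, 0.0265, 0], "twist": 6.6},
  {"grip": 0, "delta_pos": [0.0175, 0.0265, 0], "twist": 6.6},
  {"grip": 0, "delta_pos": [0.0175, 0.0265, 0], "twist": 6.6},
  {"grip": 0, "delta_pos": [0.0175, 0.0265, 0], "twist": 6.6},
])

```text
clock: 0.93
position: [0.36, -0.3392, 0.341]
ee_rot: [0.469, 0.529, 0.469, -0.529]
contact_force: [1.3, -0.7, -0.2]
width: 0.0001
```

step_arm([
  {"grip": 0, "delta_pos": [0.0175, 0.0265, 0], "twist": 6.6},
  {"grip": 0, "delta_pos": [0.0175, 0.0265, 0], "twist": 6.6},
  {"grip": 0, "delta_pos": [0.0175, 0.0265, 0], "twist": 6.6},
  {"grip": 0, "delta_pos": [0.0175, 0.0265, 0], "twist": 6.6},
  {"grip": 0, "delta_pos": [0.0175, 0.0265, 0], "twist": 6.6},
  {"grip": 0, "delta_pos": [0.0175, 0.0265, 0], "twist": 6.6},
  {"grip": 0, "delta_pos": [0.0175, 0.0265, 0], "twist": 6.6},
  {"grip": 0, "delta_pos": [0.0175, 0.0265, -0.02], "twist": 6.6},
  {"grip": 0, "delta_pos": [0.0175, 0.0265, -0.02], "twist": 6.6},
  {"grip": 0, "delta_pos": [0.0175, 0.0265, -0.02], "twist": 6.6},
])

```text
clock: 1.77
position: [0.5352, -0.0742, 0.2806]
ee_rot: [0.682, 0.188, 0.681, -0.188]
contact_force: [1.5, -0.4, 0.5]
width: 0.0005
```

step_arm([
  {"grip": 0, "delta_pos": [0.0, 0.0, 0], "twist": 0},
  {"grip": 0, "delta_pos": [0, 0, 0], "twist": 0},
  {"grip": 0, "delta_pos": [0, 0, 0], "twist": 0},
])

```text
clock: 2.02
position: [0.5344, -0.076, 0.2813]
ee_rot: [0.681, 0.19, 0.681, -0.19]
contact_force: [0.0, 0.0, 0.3]
width: 0.0002
```

```bash
cat > w.py <<'E'
from h import *
import sys
s,R=st(); d=manip.get_image('wrist'); f=sys.argv[1]
M=np.array(d['mount']); print(np.round(M,3).tolist())
cv2.imwrite('pics/'+f,cv2.cvtColor(d['img'],cv2.COLOR_RGB2BGR))
import pickle; pickle.dump((s,R,d),open(f+'.pkl','wb'))
E
python3 w.py w1.png
```

```text
t 2.02 pos [ 0.5344 -0.076   0.2813] toolx [-0.001 -0.001 -1.   ] jaw deg 58.8 F [0.  0.  0.3] w 0.0002 q [-0.27  0.2   1.49 -0.    1.46 -1.3 ]
[[0.002, -0.276, 0.961, -0.142], [1.0, 0.001, -0.002, 0.001], [-0.0, 0.961, 0.276, -0.07], [0.0, 0.0, 0.0, 1.0]]
```

View pics/w1.png

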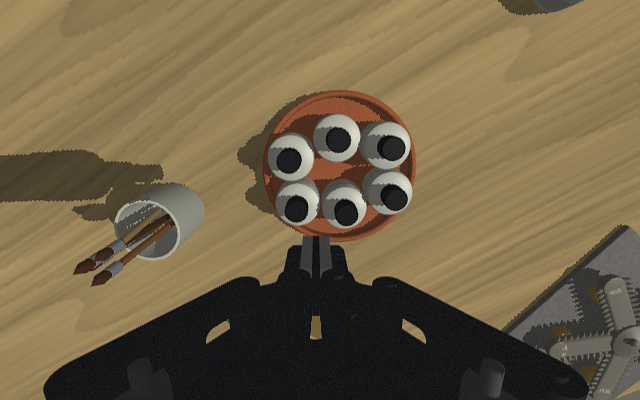

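The wrist view shows all six caps. The row pair is at (338,139) and (345,212), and the sides are at (290,160), (296,207), (391,147) and (393,197). The brush pot is clear on the left. Next I'll measure these from this near view.

```bash
cat >> h.py <<'E'
def wr(s,R,d):
    """wrist image -> same dict form with rvec,tvec"""
    M=np.array(d['mount']); Rc=R@M[:3,:3]; c=R@M[:3,3]+s['position']
    e=dict(d); e['rvec']=cv2.Rodrigues(Rc.T)[0]; e['tvec']=-Rc.T@c; return e
def wcaps(e,box,zb,amin=250,amax=2500,thr=45):
    """cap blobs: bright-surrounded dark blobs; z = zb + mid cap"""
    x0,y0,x1,y1=box; g=e['img'][y0:y1,x0:x1]; m=(g.max(2)<thr).astype(np.uint8); out=[]
    n,l,s,c=cv2.connectedComponentsWithStats(m)
    for i in range(1,n):
        if amin<s[i,4]<amax:
            u,v=c[i]+[x0,y0]; out.append([u,v,s[i,4],*ray(e,u,v,zb+.068)[:2]])
    return out
E
cat > m2.py <<'E'
from h import *
import pickle,sys
e=wr(*pickle.load(open(sys.argv[1]+'.pkl','rb'))); box=eval(sys.argv[2])
t=tray(e,box=box); print('tray',t); C=np.array([.553,-.050]); u=np.array([.9135,-.4067]); n=np.array([.4067,.9135])
for c in wcaps(e,box,.006):
    r=np.array(c[3:])-t[0]; print(np.round(c,4),'along',(r@u*1000).round(1),'perp',(r@n*1000).round(1))
E
python3 m2.py w1.png "(245,80,430,250)"
```

```text
tray ((0.5555320382118225, -0.05206746235489845), (0.2091519832611084, 0.21063300967216492))
[ 3.375924e+02  1.395315e+02  4.760000e+02  5.123000e-01 -3.300000e-02] along -47.2 perp -0.2
[3.904828e+02 1.474866e+02 5.240000e+02 5.524000e-01 1.550000e-02] along -30.3 perp 60.5
[ 2.884289e+02  1.603954e+02  4.780000e+02  5.032000e-01 -9.530000e-02] along -30.2 perp -60.7
[ 3.932427e+02  1.970058e+02  5.150000e+02  6.081000e-01 -9.200000e-03] along 30.6 perp 60.5
[ 2.960797e+02  2.086960e+02  4.770000e+02  5.590000e-01 -1.197000e-01] along 30.7 perp -60.4
[ 3.454551e+02  2.123132e+02  4.790000e+02  5.949000e-01 -6.940000e-02] along 43.0 perp 0.2
```

step_arm([
  {"grip": 0, "delta_pos": [0.0096, 0.0124, -0.03], "twist": 3.6},
  {"grip": 0, "delta_pos": [0.0096, 0.0124, -0.04], "twist": 3.6},
  {"grip": 0, "delta_pos": [0, 0, -0.04], "twist": 0},
  {"grip": 0, "delta_pos": [0, 0, -0.04], "twist": 0},
  {"grip": 0, "delta_pos": [0, 0, -0.021], "twist": 0},
  {"grip": 0, "delta_pos": [0, 0, 0], "twist": 0},
  {"grip": 0, "delta_pos": [0, 0, 0], "twist": 0},
  {"grip": 0, "delta_pos": [0, 0, 0], "twist": 0},
])

```text
clock: 2.73
position: [0.5552, -0.0526, 0.1139]
ee_rot: [0.693, 0.147, 0.69, -0.147]
contact_force: [0.5, -0.8, -0.4]
width: 0.0001
```

```bash
python3 w.py w2.png; python3 m2.py w2.png "(190,60,460,400)"
```

```text
t 2.73 pos [ 0.5552 -0.0526  0.1139] toolx [ 0.004 -0.001 -1.   ] jaw deg 65.9 F [ 0.5 -0.8 -0.4] w 0.0001 q [-0.22  0.34  1.72 -0.    1.07 -1.37]
[[0.002, -0.276, 0.961, -0.142], [1.0, 0.001, -0.002, 0.0], [-0.0, 0.961, 0.276, -0.069], [0.0, 0.0, 0.0, 1.0]]
tray ((0.5500409007072449, -0.04905428737401962), (0.1949460655450821, 0.21030889451503754))
[ 3.167801e+02  1.525334e+02  1.783000e+03  5.129000e-01 -3.280000e-02] along -40.5 perp -0.2
[ 2.209073e+02  1.788088e+02  2.061000e+03  5.034000e-01 -9.460000e-02] along -24.1 perp -60.6
[4.043713e+02 1.735515e+02 8.160000e+02 5.473000e-01 1.200000e-02] along -27.4 perp 54.7
```

View pics/w2.png

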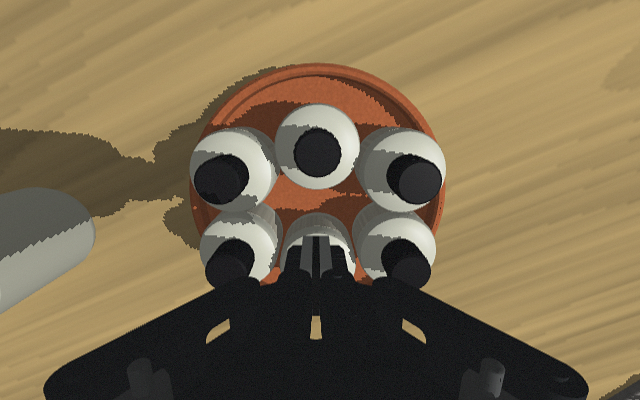

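step_arm([
  {"grip": 0, "delta_pos": [-0.0015, 0.0014, 0], "twist": 0},
  {"grip": 0, "delta_pos": [0, 0, 0], "twist": 0},
  {"grip": 0, "delta_pos": [0, 0, -0.02], "twist": 0},
  {"grip": 0, "delta_pos": [0, 0, -0.02], "twist": 0},
  {"grip": 0, "delta_pos": [0, 0, 0], "twist": 0},
  {"grip": 0, "delta_pos": [0, 0, 0], "twist": 0},
  {"grip": 0, "delta_pos": [0, 0, 0], "twist": 0},
])

```text
clock: 3.37
position: [0.5529, -0.05, 0.0727]
ee_rot: [0.692, 0.147, 0.691, -0.147]
contact_force: [-0.3, -0.1, 0.5]
width: 0.0002
```

step_arm([
  {"grip": 0, "delta_pos": [0.0008, -0.0011, 0], "twist": 0},
  {"grip": 0, "delta_pos": [0, 0, -0.01], "twist": 0},
  {"grip": 0, "delta_pos": [0, 0, -0.01], "twist": 0},
  {"grip": 0, "delta_pos": [0, 0, 0], "twist": 0},
  {"grip": 0, "delta_pos": [0, 0, 0], "twist": 0},
])

```text
clock: 3.78
position: [0.5519, -0.0509, 0.0505]
ee_rot: [0.691, 0.147, 0.693, -0.147]
contact_force: [0.4, -0.6, 0.6]
width: 0.0004
```

step_arm([
  {"grip": 0, "delta_pos": [0, 0, -0.01], "twist": 0},
  {"grip": 0, "delta_pos": [0, 0, -0.01], "twist": 0},
  {"grip": 0, "delta_pos": [0, 0, -0.01], "twist": 0},
  {"grip": 0, "delta_pos": [0, 0, 0], "twist": 0},
  {"grip": 0, "delta_pos": [0, 0, 0], "twist": 0},
])

```text
clock: 4.2
position: [0.552, -0.0508, 0.0204]
ee_rot: [0.691, 0.147, 0.693, -0.147]
contact_force: [0.9, 0.4, 0.4]
width: -0.0001
```

step_arm([
  {"grip": 0, "delta_pos": [-0.0018, 0.0008, 0], "twist": 0},
  {"grip": 0, "delta_pos": [-0.00275, 0.0012, 0], "twist": 0},
  {"grip": 0, "delta_pos": [-0.00275, 0.0012, 0], "twist": 0},
  {"grip": 0, "delta_pos": [-0.00275, 0.0012, 0], "twist": 0},
  {"grip": 0, "delta_pos": [-0.00275, 0.0012, 0], "twist": 0},
  {"grip": 0, "delta_pos": [-0.00275, 0.0012, 0], "twist": 0},
  {"grip": 0, "delta_pos": [-0.00275, 0.0012, 0], "twist": 0},
  {"grip": 0, "delta_pos": [0, 0, 0], "twist": 0},
  {"grip": 0, "delta_pos": [0, 0, 0], "twist": 0},
])

```text
clock: 4.95
position: [0.5339, -0.0428, 0.0216]
ee_rot: [0.691, 0.147, 0.692, -0.147]
contact_force: [0.4, 0.2, 1.3]
width: -0.0002
```

step_arm([
  {"grip": 0, "delta_pos": [-0.0014, 0.0006, 0], "twist": 0},
  {"grip": 0, "delta_pos": [-0.0014, 0.0006, 0], "twist": 0},
  {"grip": 0, "delta_pos": [0, 0, 0], "twist": 0},
])

```text
clock: 5.2
position: [0.5316, -0.0417, 0.0216]
ee_rot: [0.692, 0.147, 0.692, -0.147]
contact_force: [0.5, -0.3, 0.4]
width: 0.0002
```

step_arm([
  {"grip": 0, "delta_pos": [0.0046, -0.002, 0], "twist": 0},
  {"grip": 0, "delta_pos": [0.0064, -0.0028, 0], "twist": 0},
  {"grip": 0, "delta_pos": [0.0064, -0.0028, 0], "twist": 0},
  {"grip": 0, "delta_pos": [0.0046, -0.002, 0], "twist": 0},
  {"grip": 0, "delta_pos": [0.00275, -0.0012, 0], "twist": 0},
  {"grip": 0, "delta_pos": [0.00275, -0.0012, 0], "twist": 0},
  {"grip": 0, "delta_pos": [0.00275, -0.0012, 0], "twist": 0},
  {"grip": 0, "delta_pos": [0.00275, -0.0012, 0], "twist": 0},
  {"grip": 0, "delta_pos": [0.00275, -0.0012, 0], "twist": 0},
  {"grip": 0, "delta_pos": [0, 0, 0], "twist": 0},
])

```text
clock: 6.03
position: [0.5682, -0.0577, 0.0215]
ee_rot: [0.692, 0.147, 0.691, -0.147]
contact_force: [0.3, 0.1, 0.0]
width: -0.0002
```

step_arm([
  {"grip": 0, "delta_pos": [0.00275, -0.0012, 0], "twist": 0},
  {"grip": 0, "delta_pos": [0.00275, -0.0012, 0], "twist": 0},
  {"grip": 0, "delta_pos": [0.0024, -0.0011, 0], "twist": 0},
  {"grip": 0, "delta_pos": [0.0014, -0.0006, 0], "twist": 0},
  {"grip": 0, "delta_pos": [0.0014, -0.0006, 0], "twist": 0},
  {"grip": 0, "delta_pos": [0, 0, 0], "twist": 0},
  {"grip": 0, "delta_pos": [0, 0, 0], "twist": 0},
])

```text
clock: 6.62
position: [0.5785, -0.0622, 0.0216]
ee_rot: [0.692, 0.147, 0.691, -0.147]
contact_force: [1.2, -0.9, 0.6]
width: 0.0001
```

step_arm([
  {"grip": 0, "delta_pos": [-0.0037, 0.0016, 0], "twist": 0},
  {"grip": 0, "delta_pos": [-0.0091, 0.0041, 0], "twist": 0},
  {"grip": 0, "delta_pos": [0, 0, 0.03], "twist": 0},
  {"grip": 0, "delta_pos": [0, 0, 0.04], "twist": 0},
  {"grip": 0, "delta_pos": [0, 0, 0.04], "twist": 0},
  {"grip": 0, "delta_pos": [0, 0, 0.04], "twist": 0},
  {"grip": 0, "delta_pos": [0, 0, 0.04], "twist": 0},
  {"grip": 0, "delta_pos": [0, 0, 0.04], "twist": 0},
  {"grip": 0, "delta_pos": [-0.0065, 0.0293, 0], "twist": 0},
  {"grip": 0, "delta_pos": [-0.0065, 0.0293, 0], "twist": 0},
])

```text
clock: 7.45
position: [0.5532, 0.0018, 0.2548]
ee_rot: [0.694, 0.148, 0.689, -0.148]
contact_force: [-0.7, 0.7, -0.8]
width: 0.0001
```

step_arm([
  {"grip": 0.65, "delta_pos": [-0.0065, 0.0293, 0], "twist": 0},
  {"grip": 0.65, "delta_pos": [-0.0065, 0.0293, 0], "twist": 0},
  {"grip": 0.65, "delta_pos": [-0.0065, 0.0293, 0], "twist": 0},
  {"grip": 0.65, "delta_pos": [-0.0065, 0.0293, 0], "twist": 0},
  {"grip": 0.65, "delta_pos": [-0.0065, 0.0293, 0], "twist": 0},
  {"grip": 0.65, "delta_pos": [-0.0065, 0.0293, 0], "twist": 0},
  {"grip": 0.65, "delta_pos": [-0.0065, 0.0293, 0], "twist": 0},
  {"grip": 0.65, "delta_pos": [-0.0065, 0.0293, 0], "twist": 0},
  {"grip": 0.65, "delta_pos": [-0.0065, 0.0293, 0], "twist": 0},
  {"grip": 0.65, "delta_pos": [-0.0065, 0.0293, 0], "twist": 0},
])

```text
clock: 8.28
position: [0.4856, 0.2963, 0.2513]
ee_rot: [0.691, 0.147, 0.692, -0.147]
contact_force: [0.8, 1.3, -0.9]
width: 0.0558
```

step_arm([
  {"grip": 0.65, "delta_pos": [0, 0, 0], "twist": 0},
  {"grip": 0.65, "delta_pos": [0, 0, 0], "twist": 0},
  {"grip": 0.65, "delta_pos": [0, 0, 0], "twist": 0},
])

```text
clock: 8.53
position: [0.4866, 0.2946, 0.2513]
ee_rot: [0.692, 0.146, 0.692, -0.147]
contact_force: [0.2, -0.2, -0.4]
width: 0.0552
```

```bash
python3 w.py w3.png; python3 - <<'E'
from h import *
import pickle
e=wr(*pickle.load(open('w3.png.pkl','rb')))
for c in wcaps(e,(200,30,500,260),0): print(np.round(c,4))
d=manip.get_image('top'); pickle.dump(d,open('top2.pkl','wb'))
for c in caps(d): print(np.round(c,3), np.round(ray(d,c[0],c[1],.065)[:2],4))
a=cv2.cvtColor(e['img'],cv2.COLOR_RGB2BGR)[:, :]
b=cv2.resize(cv2.cvtColor(d['img'],cv2.COLOR_RGB2BGR)[160:260,180:460],(640,228),interpolation=2)
cv2.imwrite('pics/c3.png',cv2.resize(np.vstack([a,b]),None,fx=.9,fy=.9))
E
```

```text
t 8.53 pos [0.4866 0.2946 0.2513] toolx [-0.001 -0.001 -1.   ] jaw deg 66.1 F [ 0.2 -0.2 -0.4] w 0.0552 q [ 0.42  0.26  1.48 -0.    1.4  -0.73]
[[0.002, -0.276, 0.961, -0.142], [1.0, 0.001, -0.002, 0.0], [-0.0, 0.961, 0.276, -0.069], [0.0, 0.0, 0.0, 1.0]]
[4.109490e+02 1.824873e+02 6.280000e+02 5.343000e-01 3.909000e-01]
[3.169636e+02 1.868506e+02 5.490000e+02 4.960000e-01 2.917000e-01]
[ 3.63931e+02  1.85795e+02  7.90000e+01  6.13000e-01 -7.70000e-02] [ 0.6141 -0.0781]
[ 3.39251e+02  1.87731e+02  7.54170e+01  6.05000e-01 -8.00000e-03] [ 0.6068 -0.0083]
[ 3.78382e+02  2.06220e+02  7.98610e+01  5.56000e-01 -1.19000e-01] [ 0.5569 -0.1199]
[3.29873e+02 2.07320e+02 7.39170e+01 5.50000e-01 1.70000e-02] [0.5504 0.017 ]
[ 3.69238e+02  2.25962e+02  7.85560e+01  5.00000e-01 -9.40000e-02] [ 0.5006 -0.095 ]
[ 3.44170e+02  2.28543e+02  7.33330e+01  4.91000e-01 -2.40000e-02] [ 0.4916 -0.0246]
```

View pics/c3.png

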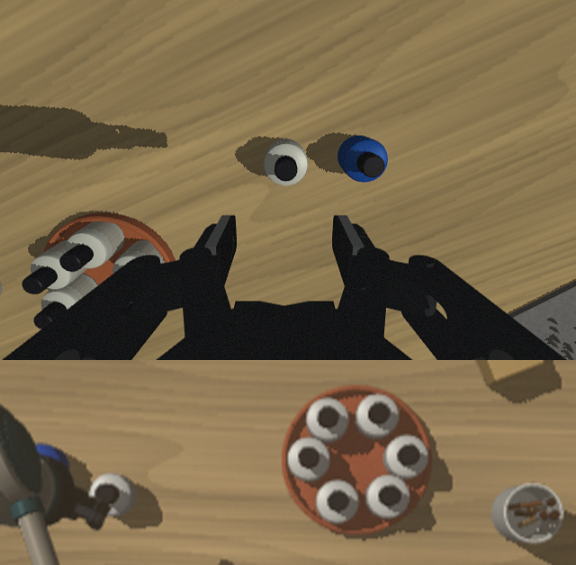

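The wrist view (top) shows the spare at crop (286,165) with the jaws open on either side of it. The blue bottle is clear at (368,160). The top view (bottom) shows the six bottles as a hexagon with an empty middle, and the side bottles haven't moved. Next I'll descend on the spare's cap.

step_arm([
  {"grip": 0.65, "delta_pos": [0.0094, -0.0029, -0.03], "twist": 0},
  {"grip": 0.65, "delta_pos": [0, 0, -0.04], "twist": 0},
  {"grip": 0.65, "delta_pos": [0, 0, -0.04], "twist": 0},
  {"grip": 0.65, "delta_pos": [0, 0, -0.04], "twist": 0},
  {"grip": 0.65, "delta_pos": [0, 0, 0], "twist": 0},
  {"grip": 0.65, "delta_pos": [0, 0, 0], "twist": 0},
  {"grip": 0.65, "delta_pos": [0, 0, 0], "twist": 0},
  {"grip": 0.65, "delta_pos": [0, 0, 0], "twist": 0},
])

```text
clock: 9.3
position: [0.4992, 0.2929, 0.1046]
ee_rot: [0.693, 0.148, 0.69, -0.146]
contact_force: [0.8, 0.4, 0.3]
width: 0.0556
```

```bash
python3 w.py w4.png; python3 - <<'E'
from h import *
import pickle
e=wr(*pickle.load(open('w4.png.pkl','rb')))
for c in wcaps(e,(120,30,560,270),0,400,6000): print(np.round(c,4))
E
```

```text
t 9.3 pos [0.4992 0.2929 0.1046] toolx [ 0.006  0.002 -1.   ] jaw deg 66.0 F [0.8 0.4 0.3] w 0.0556 q [ 0.41  0.38  1.69  0.    1.07 -0.74]
[[0.002, -0.276, 0.961, -0.142], [1.0, 0.001, -0.002, 0.0], [-0.0, 0.961, 0.276, -0.069], [0.0, 0.0, 0.0, 1.0]]
[4.690673e+02 2.111822e+02 1.367000e+03 5.303000e-01 3.868000e-01]
[3.123328e+02 2.219261e+02 1.854000e+03 4.961000e-01 2.923000e-01]
```

step_arm([
  {"grip": 0.65, "delta_pos": [-0.0025, -0.0006, -0.018], "twist": 0},
  {"grip": 0.65, "delta_pos": [0, 0, -0.02], "twist": 0},
  {"grip": 0.65, "delta_pos": [0, 0, -0.015], "twist": 0},
  {"grip": 0.65, "delta_pos": [0, 0, 0], "twist": 0},
  {"grip": 0.65, "delta_pos": [0, 0, 0], "twist": 0},
  {"grip": 0.65, "delta_pos": [0, 0, 0], "twist": 0},
])

```text
clock: 9.85
position: [0.4957, 0.2923, 0.0505]
ee_rot: [0.693, 0.148, 0.691, -0.146]
contact_force: [1.0, 0.2, 1.0]
width: 0.0553
```

step_arm([
  {"grip": 0.4, "delta_pos": [0, 0, 0], "twist": 0},
  {"grip": 0.2, "delta_pos": [0, 0, 0], "twist": 0},
  {"grip": 0.2, "delta_pos": [0, 0, 0], "twist": 0},
  {"grip": 0.2, "delta_pos": [0, 0, 0], "twist": 0},
  {"grip": 0.2, "delta_pos": [0, 0, 0], "twist": 0},
  {"grip": 0.2, "delta_pos": [0, 0, 0], "twist": 0},
], force=35)

```text
clock: 10.35
position: [0.4961, 0.2925, 0.0514]
ee_rot: [0.693, 0.148, 0.69, -0.146]
contact_force: [-0.2, -0.7, 9.0]
width: 0.0266
```

step_arm([
  {"grip": 0.2, "delta_pos": [0, 0, 0.01], "twist": 0},
  {"grip": 0.2, "delta_pos": [0, 0, 0.02], "twist": 0},
  {"grip": 0.2, "delta_pos": [0, 0, 0.03], "twist": 0},
  {"grip": 0.2, "delta_pos": [0, 0, 0.03], "twist": 0},
  {"grip": 0.2, "delta_pos": [0, 0, 0.03], "twist": 0},
  {"grip": 0.2, "delta_pos": [0, 0, 0], "twist": 0},
  {"grip": 0.2, "delta_pos": [0, 0, 0], "twist": 0},
])

```text
clock: 10.93
position: [0.4953, 0.2922, 0.171]
ee_rot: [0.693, 0.148, 0.69, -0.146]
contact_force: [-0.8, 0.5, -2.7]
width: 0.0265
```

step_arm([
  {"grip": 0.2, "delta_pos": [0.002, -0.012, 0], "twist": 0},
  {"grip": 0.2, "delta_pos": [0.004, -0.023, 0], "twist": 0},
  {"grip": 0.2, "delta_pos": [0.005, -0.029, 0], "twist": 0},
  {"grip": 0.2, "delta_pos": [0.005, -0.029, 0], "twist": 0},
  {"grip": 0.2, "delta_pos": [0.005, -0.029, 0], "twist": 0},
  {"grip": 0.2, "delta_pos": [0.005, -0.029, 0], "twist": 0},
  {"grip": 0.2, "delta_pos": [0.005, -0.029, 0], "twist": 0},
  {"grip": 0.2, "delta_pos": [0.005, -0.029, 0], "twist": 0},
  {"grip": 0.2, "delta_pos": [0.005, -0.029, 0], "twist": 0},
  {"grip": 0.2, "delta_pos": [0.005, -0.029, 0], "twist": 0},
])

```text
clock: 11.77
position: [0.5383, 0.0225, 0.1663]
ee_rot: [0.69, 0.147, 0.693, -0.147]
contact_force: [1.3, -0.2, -2.7]
width: 0.0273
```

step_arm([
  {"grip": 0.2, "delta_pos": [0.005, -0.029, 0], "twist": 0},
  {"grip": 0.2, "delta_pos": [0.005, -0.029, 0], "twist": 0},
  {"grip": 0.2, "delta_pos": [0.0037, -0.0192, 0], "twist": 0},
  {"grip": 0.2, "delta_pos": [0, 0, 0], "twist": 0},
  {"grip": 0.2, "delta_pos": [0, 0, 0], "twist": 0},
  {"grip": 0.2, "delta_pos": [0, 0, 0], "twist": 0},
])

```text
clock: 12.27
position: [0.5524, -0.0523, 0.167]
ee_rot: [0.69, 0.147, 0.693, -0.147]
contact_force: [0.4, 0.7, -1.2]
width: 0.0269
```

```bash
python3 w.py w5.png; python3 m2.py w5.png "(190,40,460,300)"
```

```text
t 12.27 pos [ 0.5524 -0.0523  0.167 ] toolx [-0.004  0.001 -1.   ] jaw deg 66.0 F [ 0.4  0.7 -1.2] w 0.0269 q [-0.22  0.29  1.65  0.    1.21 -1.37]
[[0.002, -0.276, 0.961, -0.142], [1.0, 0.001, -0.002, 0.0], [-0.0, 0.961, 0.276, -0.069], [0.0, 0.0, 0.0, 1.0]]
tray ((0.5553313493728638, -0.05159643292427063), (0.20869581401348114, 0.21007125079631805))
[ 3.176673e+02  1.223974e+02  1.082000e+03  4.948000e-01 -2.490000e-02] along -66.2 perp -0.2
[ 2.429779e+02  1.688268e+02  1.178000e+03  5.034000e-01 -9.470000e-02] along -29.9 perp -60.5
[3.881523e+02 1.680769e+02 6.370000e+02 5.505000e-01 1.250000e-02] along -30.5 perp 56.6
[ 3.879688e+02  2.385156e+02  1.121000e+03  6.081000e-01 -8.800000e-03] along 30.8 perp 60.6
```

View pics/w5.png

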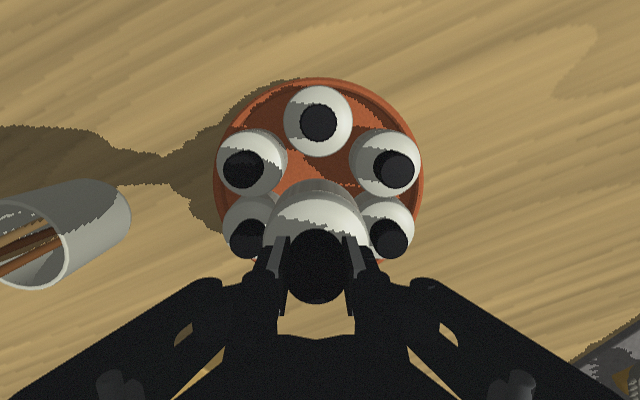

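The wrist view shows the held spare hanging upright, with its cap at (316,266). The middle below it is empty, and the neighbours are at (318,122), (243,169), (388,168) and (388,238). I'll centre it and lower it.

step_arm([
  {"grip": 0.2, "delta_pos": [0.0033, 0.0002, 0], "twist": 0},
  {"grip": 0.2, "delta_pos": [0, 0, -0.015], "twist": 0},
  {"grip": 0.2, "delta_pos": [0, 0, -0.01], "twist": 0},
  {"grip": 0.2, "delta_pos": [0, 0, 0], "twist": 0},
  {"grip": 0.2, "delta_pos": [0, 0, 0], "twist": 0},
  {"grip": 0.2, "delta_pos": [0, 0, 0], "twist": 0},
  {"grip": 0.2, "delta_pos": [0, 0, 0], "twist": 0},
])

```text
clock: 12.9
position: [0.5577, -0.0522, 0.1441]
ee_rot: [0.692, 0.147, 0.691, -0.147]
contact_force: [0.6, -0.4, -2.2]
width: 0.0267
```

```bash
python3 w.py w6.png; python3 - <<'E'
from h import *
import pickle
s,R,d=pickle.load(open('w6.png.pkl','rb')); e=wr(s,R,d)
g=d['img'].astype(int)
# held white body: bright, low-saturation pixels around the cap
m=((g.min(2)>90)&(g.max(2)-g.min(2)<40)).astype(np.uint8)
xs=np.arange(250,390)
for v in range(150,240,10):
    k=np.flatnonzero(m[v,200:440])+200
    print(v,k.min() if len(k) else None,k.max() if len(k) else None)
zt=s['position'][2]-.0514+.078
print('cap pixel ->',ray(e,316,266,zt),zt)
E
```

```text
t 12.9 pos [ 0.5577 -0.0522  0.1441] toolx [ 0.001 -0.    -1.   ] jaw deg 66.0 F [ 0.6 -0.4 -2.2] w 0.0267 q [-0.22  0.32  1.67  0.    1.15 -1.37]
[[0.002, -0.276, 0.961, -0.142], [1.0, 0.001, -0.002, 0.0], [-0.0, 0.961, 0.276, -0.069], [0.0, 0.0, 0.0, 1.0]]
150 205 426
160 204 427
170 205 426
180 210 422
190 220 412
200 275 402
210 222 412
220 214 418
230 211 420
cap pixel -> [ 0.55248559 -0.04939149  0.17069925] 0.17069925241003892
```

```bash
python3 - <<'E'
from h import *
import pickle
u=np.array([.9135,-.4067])
for f in('w5.png','w6.png'):
    s,R,d=pickle.load(open(f+'.pkl','rb')); e=wr(s,R,d)
    col=d['img'][:,312:321].max(2).mean(1); v=[i for i in range(270,330) if col[i]<60][-1]
    for z in(.0514,.0494):
        p=ray(e,316,v+.5,s['position'][2]-z+.078); print(f,v,'cap centre along rel TCP',((p[:2]-s['position'][:2])@u*1000-14).round(1))
E
```

```text
w5.png 303 cap centre along rel TCP -0.8
w5.png 303 cap centre along rel TCP -2.2
w6.png 304 cap centre along rel TCP -0.4
w6.png 304 cap centre along rel TCP -1.8
```

step_arm([
  {"grip": 0.2, "delta_pos": [-0.001, 0, -0.01], "twist": 0},
  {"grip": 0.2, "delta_pos": [0, 0, -0.015], "twist": 0},
  {"grip": 0.2, "delta_pos": [0, 0, -0.015], "twist": 0},
  {"grip": 0.2, "delta_pos": [0, 0, -0.01], "twist": 0},
  {"grip": 0.2, "delta_pos": [0, 0, 0], "twist": 0},
  {"grip": 0.2, "delta_pos": [0, 0, 0], "twist": 0},
])

```text
clock: 13.45
position: [0.5559, -0.0523, 0.0929]
ee_rot: [0.691, 0.147, 0.692, -0.147]
contact_force: [-0.5, 0.1, -1.8]
width: 0.0271
```

step_arm([
  {"grip": 0.2, "delta_pos": [0, 0, -0.01], "twist": 0},
  {"grip": 0.2, "delta_pos": [0, 0, -0.01], "twist": 0},
  {"grip": 0.2, "delta_pos": [0, 0, -0.01], "twist": 0},
  {"grip": 0.2, "delta_pos": [0, 0, 0], "twist": 0},
  {"grip": 0.2, "delta_pos": [0, 0, 0], "twist": 0},
  {"grip": 0.2, "delta_pos": [0, 0, 0], "twist": 0},
])

```text
clock: 13.95
position: [0.5564, -0.0523, 0.0634]
ee_rot: [0.692, 0.147, 0.692, -0.147]
contact_force: [-0.3, -0.6, -2.2]
width: 0.0269
```

Still hanging free, with about 6 mm to go. I'll lower gently until it touches.

step_arm([
  {"grip": 0.2, "delta_pos": [0, 0, -0.002], "twist": 0},
  {"grip": 0.2, "delta_pos": [0, 0, -0.002], "twist": 0},
  {"grip": 0.2, "delta_pos": [0, 0, 0], "twist": 0},
  {"grip": 0.2, "delta_pos": [0, 0, 0], "twist": 0},
])

```text
clock: 14.28
position: [0.5562, -0.0523, 0.0596]
ee_rot: [0.692, 0.147, 0.692, -0.147]
contact_force: [-0.0, 0.2, -2.4]
width: 0.0268
```

step_arm([
  {"grip": 0.2, "delta_pos": [0, 0, -0.001], "twist": 0},
  {"grip": 0.2, "delta_pos": [0, 0, 0], "twist": 0},
  {"grip": 0.2, "delta_pos": [0, 0, 0], "twist": 0},
])

```text
clock: 14.53
position: [0.5563, -0.0523, 0.0586]
ee_rot: [0.692, 0.147, 0.692, -0.147]
contact_force: [0.0, 0.7, -1.3]
width: 0.0272
```

step_arm([
  {"grip": 0.2, "delta_pos": [0, 0, -0.001], "twist": 0},
  {"grip": 0.2, "delta_pos": [0, 0, 0], "twist": 0},
  {"grip": 0.2, "delta_pos": [0, 0, 0], "twist": 0},
])

```text
clock: 14.78
position: [0.5563, -0.0523, 0.0575]
ee_rot: [0.692, 0.147, 0.692, -0.147]
contact_force: [-0.7, 0.2, -1.6]
width: 0.027
```

step_arm([
  {"grip": 0.2, "delta_pos": [0, 0, -0.001], "twist": 0},
  {"grip": 0.2, "delta_pos": [0, 0, 0], "twist": 0},
  {"grip": 0.2, "delta_pos": [0, 0, 0], "twist": 0},
])

```text
clock: 15.03
position: [0.5562, -0.0523, 0.0574]
ee_rot: [0.692, 0.147, 0.692, -0.147]
contact_force: [-2.3, 1.1, 5.3]
width: 0.0277
```

step_arm([
  {"grip": 0.2, "delta_pos": [0, 0, -0.0005], "twist": 0},
  {"grip": 0.2, "delta_pos": [0, 0, 0], "twist": 0},
  {"grip": 0.2, "delta_pos": [0, 0, 0], "twist": 0},
])

```text
clock: 15.28
position: [0.5562, -0.0523, 0.0574]
ee_rot: [0.692, 0.147, 0.691, -0.147]
contact_force: [-3.4, 0.4, 8.2]
width: 0.0271
```

It touched down at 0.0574, exactly the height expected. I'll take the load off, release and go straight up.

step_arm([
  {"grip": 0.2, "delta_pos": [0, 0, 0.001], "twist": 0},
  {"grip": 0.36, "delta_pos": [0, 0, 0], "twist": 0},
  {"grip": 0.42, "delta_pos": [0, 0, 0], "twist": 0},
  {"grip": 0.5, "delta_pos": [0, 0, 0], "twist": 0},
  {"grip": 0.5, "delta_pos": [0, 0, 0], "twist": 0},
  {"grip": 0.5, "delta_pos": [0, 0, 0], "twist": 0},
])

```text
clock: 15.78
position: [0.5563, -0.0523, 0.0569]
ee_rot: [0.692, 0.147, 0.692, -0.147]
contact_force: [-0.2, 0.5, 0.1]
width: 0.0426
```

step_arm([
  {"grip": 0.5, "delta_pos": [0, 0, 0.01], "twist": 0},
  {"grip": 0.5, "delta_pos": [0, 0, 0.02], "twist": 0},
  {"grip": 0.5, "delta_pos": [0, 0, 0.03], "twist": 0},
  {"grip": 0.5, "delta_pos": [0, 0, 0.04], "twist": 0},
  {"grip": 0.5, "delta_pos": [0, 0, 0.04], "twist": 0},
  {"grip": 0.5, "delta_pos": [-0.01, 0.03, 0.02], "twist": 0},
  {"grip": 0.5, "delta_pos": [-0.01, 0.035, 0], "twist": 0},
  {"grip": 0.5, "delta_pos": [-0.01, 0.035, 0], "twist": 0},
  {"grip": 0.5, "delta_pos": [-0.01, 0.035, 0], "twist": 0},
  {"grip": 0.5, "delta_pos": [-0.01, 0.035, 0], "twist": 0},
])

```text
clock: 16.62
position: [0.5056, 0.119, 0.2182]
ee_rot: [0.692, 0.147, 0.691, -0.147]
contact_force: [0.4, 0.6, 0.5]
width: 0.0426
```

step_arm([
  {"grip": 0.5, "delta_pos": [-0.02, 0.03, 0], "twist": 0},
  {"grip": 0.5, "delta_pos": [-0.02, 0.03, 0], "twist": 0},
  {"grip": 0.5, "delta_pos": [0, 0, 0], "twist": 0},
  {"grip": 0.5, "delta_pos": [0, 0, 0], "twist": 0},
])

```text
clock: 16.95
position: [0.4652, 0.179, 0.2179]
ee_rot: [0.692, 0.146, 0.692, -0.145]
contact_force: [0.5, -0.4, -0.0]
width: 0.0427
```

```bash
python3 - <<'E'
from h import *
st()
d=manip.get_image('top'); s=manip.get_image('side'); t=tray(d); print(t)
C=np.array([.5537,-.0515]);u=np.array([.9135,-.4067]); n=np.array([.4067,.9135])
for c in caps(d):
    p=ray(d,c[0],c[1],.074)[:2]; r=(p-C)*1000; print(np.round(c[:3],1),p.round(4),'along',(r@u).round(1),'perp',(r@n).round(1))
a=cv2.resize(d['img'][160:260,300:460],(640,400),interpolation=2)[:270]; b=cv2.resize(s['img'][100:240,220:420],None,fx=3.2,fy=2.3,interpolation=2)[:320]
a=cv2.resize(d['img'][165:255,300:460],(480,270),interpolation=2); b=cv2.resize(s['img'][110:230,240:400],(426,320),interpolation=2)
I=np.zeros((590,480,3),np.uint8); I[:270]=a; I[270:,:426]=b
cv2.imwrite('pics/f.png',I[...,::-1])
E
```

```text
t 16.95 pos [0.4652 0.179  0.2179] toolx [ 0.001  0.    -1.   ] jaw deg 66.2 F [ 0.5 -0.4 -0. ] w 0.0427 q [ 0.23  0.17  1.68 -0.    1.29 -0.93]
((0.553555965423584, -0.0499601885676384), (0.2070896327495575, 0.2096712589263916))
[363.9 185.8  79.6] [ 0.6129 -0.0774] along 64.6 perp 0.4
[339.2 187.7  76.2] [ 0.6057 -0.008 ] along 29.8 perp 60.9
[378.4 206.2  80.7] [ 0.5562 -0.1189] along 29.7 perp -60.5
[354.5 206.6  77.6] [ 0.5536 -0.052 ] along 0.1 perp -0.5
[329.9 207.3  75.3] [0.5498 0.017 ] along -31.5 perp 61.0
[369.2 226.   79.4] [ 0.5002 -0.0941] along -31.5 perp -60.7
[344.2 228.5  74.5] [ 0.4913 -0.0243] along -68.1 perp -0.5
[433.3 233.3  38.9] [ 0.4844 -0.2726] along 26.7 perp -230.2
[239.1 252.9 143.1] [0.416  0.2669] along -255.2 perp 234.8
```

View pics/f.png

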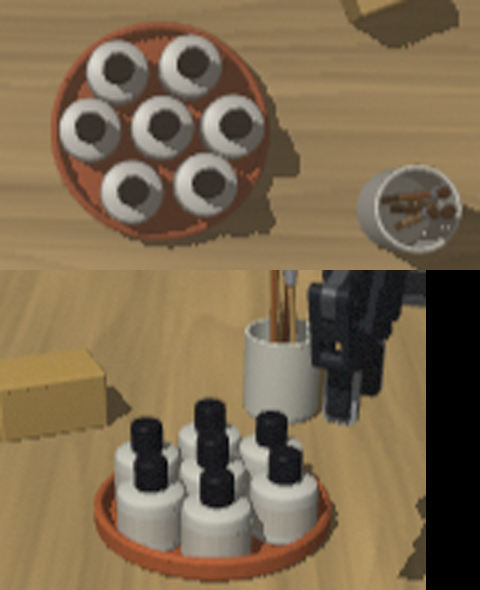

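All seven bottles stand upright: one in the middle at crop (162,127) and six around it. The brush pot and the brick are where they were, and the arm is clear.

```bash
python3 -c "from rig import manip;print(manip.sign_off())"
```

```text
the job is handed in; nothing more can be done
None
```

All seven bottles now stand upright in the tray, one in the middle and six around it, and the job is handed in at about 17 s of the 56 s allowed.

- **What I did:** I pushed the two middle-row bottles outward along the row with the shut fingers, low on the body. Then I gripped the white spare by its cap, lowered it into the middle until it touched the tray floor, released it and moved the arm clear.
- **Last checks:** The final top view puts the middle bottle within 1 mm of the centre. The row bottles are at about +65 and -68 mm, and the four side bottles are where they started. The side view shows all seven upright. The brush pot's cap-height reading barely changed and the brick looked unmoved by eye; I did not measure the brick again.
- **Forces:** The highest I saw was about 9 N, as the fingers closed on the spare's cap. Touchdown read about 8 N.
- **Disagreement:** The top and wrist cameras put the tray's centre about 2 mm apart, within their stated calibration. I used the wrist camera for the moves.

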